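# Free the seized wing knob of a transport clamp and take out the case

### The job

The orange wing knob of the transport clamp is seized: work it loose by rocking it gently back and forth in small arcs, easing off and reversing each time it binds and never forcing it, or its thin neck will be wrung off. Once it breaks free, turn it counter-clockwise (seen from above) to its stop so that the steel hold-down arm is swung fully clear, then take the round case off its seat and set it flat in the middle of the blue mat, and let go. Leave the bottles, the beaker and the marker as they are.

Things in the scene. Friction and masses are not known exactly. Their poses are not given: they have to be found in the camera images.
- wing_grip (a point): point on the vertical turning axis of the orange wing knob, at mid-height of its wing, 99 mm above the work surface. The wing is an upright bar 56 mm long (along this point's x), 12 mm thick (along its y; grasp across this) and 28 mm high (14 mm above and below this point); under it a round hub 8 mm high, then the hold-down arm, its top 77 mm above the work surface
- clamp_stem (a joint): angle of the steel stem with its hold-down arm about the vertical, rad: 0 with the arm straight over the case, growing counter-clockwise seen from above; open stop at 1.20. Once free it turns with about 0.05 N m of friction and stays where it is left. At first it binds hard somewhere between 0.03 and 0.52 rad to either side of 0; where it binds differs from start to start and cannot be seen
- wing_twist (a joint): elastic twist of the wing knob against the stem, rad, from the thin springy neck between them: 4.0 N m per rad, 0 when no torque is applied, positive when the wing is ahead counter-clockwise. So the wing's angle is clamp_stem + wing_twist. The neck is wrung off at 0.10 rad (0.4 N m) either way
- holddown_tip (a point): top of the free end of the hold-down arm, 77 mm above the work surface and 100 mm from the knob's axis; the arm is 18 mm wide and 9 mm thick, with a rubber foot under its end that stands 2.5 mm above the case while the clamp is closed
- clamp: fixed clamp: aluminium base plate 205 x 72 x 8 mm, origin at the centre of its underside; along its x a grey post (66 mm diameter, 62 mm high, knob on top) 50 mm to -x and a grey round seat (68 mm diameter, 36 mm high) 50 mm to +x, with four studs 3 mm above the seat's face at 45 degrees to x and y, 35 mm from its centre
- case: round case, black below with a light lid, 61 mm diameter, 24 mm high, 0.08 kg, loose; origin at the centre of its underside, z up; at the start it stands on the clamp's seat with its underside at 36 mm and its top at 60 mm. Grasp it across its diameter by its rim
- mat: flat blue mat 100 x 100 x 3 mm, fixed on the work surface; origin at the centre of its underside, top at 3 mm
- tuning_bottle: bystander: white bottle with a white cap, 48 mm diameter, 101 mm high, loose; origin at the centre of its underside
- acid_bottle: bystander: amber bottle with a red cap, 60 mm diameter, 121 mm high, loose; origin at the centre of its underside
- beaker: bystander: glass beaker, 57 mm wide, 66 mm high, loose; origin at the centre of its underside
- marker: bystander: black marker pen lying flat, 138 mm long along its y, 14 mm thick, loose; origin in the middle of its underside
- stem_collar (a point): rusty collar on the knob's axis, top of the post. Crust there: held against a bind for about 0.3 s with 0.15 to 0.25 N m it may give one step; then the stem must go to its bind on the other side before more gives. The binds move outwards by only a few hundredths of a rad, until after two to four rocks it no longer binds counter-clockwise; no steady torque one way frees it
There are look-alikes about, which are no part of the job. There is more than one size of the case; the one meant has the size given above.

How it is judged:
By the outcome, as a careful person would: the job done as asked, in the order asked, and still so for the second after the job is handed in, with the robot touching nothing.
It also fails if it takes over 69 s, if anything falls off the work surface, if the arm or the gripper's body presses on something with over 40 N, if the wrist force passes 120 N, or if a joint passes its speed limit or range.

### The arm

A 6-joint arm with a two-finger parallel gripper is mounted at the origin on a cart in front of the work surface, level with it; the furniture and walls round the work are solid. World frame = base frame: x ahead of the robot, y to its left, z up, the work surface at z = 0. Lengths are in m, angles in rad, forces in N, time in s.
With the tool pointing down it reaches from about 0.35 to 0.85 m from the base axis. Payload 8.1 kg.
Tool frame: the origin (TCP) lies midway between the tips of the shut fingers; the grasp point (between the pads) lies 19 mm behind it; z points along the fingers, y is the direction in which the jaws open and shut (so a half turn about z gives the same grasp; the last joint's range is limited). The gripper opens to 93 mm and grips with 3 to 60 N. Pads are 15 mm wide; open, the fingers measure 128 mm over their backs; the gripper's body (75 mm by 188 mm) begins 65 mm behind the grasp point.
Start: joints at [-1.389, 0.13, 1.488, -0, 1.523, -0.085], TCP at [0.158, -0.579, 0.219] pointing down, gripper open.
Joint ranges: [-2.96, 2.96], [-0.89, 2.26], [0.02, 2.5], [-1.34, 4.48], [0, 2.73], [-2.66, 2.66]. Speed limits (rad/s): [2.39, 2.39, 2.79, 3.14, 3.14, 3.14].

### API

Orientations are given as a rotation vector (axis times angle).
In Python, from plant import robot, optics, ticket gives the robot as it stands.
- The arm moves only by the tool send_rows, never from a script. Its argument "targets" is a list of rows, each a list of 3 entries, a list of its own where there are three numbers: the opening, from -1 (shut) to 1 (fully open), then the shift along the tool's x, y, z in mm, then the turn about the tool's z in rad. A call has 1 to 12 rows; each row shifts and turns the commanded pose from where the row before left it, along the tool's axes as they then stand; what a row does not reach is not made up. A row lasts 1/10 s, in which the tool goes at most 50 mm and 8.59 degrees, less where a joint would pass 70% of its speed; a pose out of reach is approached as far as the arm can. A call with a gripper value outside its range is refused whole. The fingers move at their own pace and stop on an object; "newtons" is the grip in N (left out, the last holds). Time passes only in rows, so rows that do not move let the fingers close. It gives the time, the measured TCP pose, the force and the opening at its end, in the units of the state.
- robot.read_state(): the state, without advancing time (a new reading comes with each control period).
- optics.read_camera(name): name is "scene" or "top" or "wrist"; returns a dict with "color" (384x512x3 uint8, red, green, blue), "K" (3x3 intrinsics, pixels), "k1" (the pictures are not rectified: a ray, as slopes to the right and down, at radius r is drawn at 1 + k1 r^2 times it, then the intrinsics apply), "position" and "orientation" of the camera in the world. Camera axes: x right, y up, looking along -z (the intrinsics and any distortion apply to the point x, -y, -z); pixel columns grow to the right and rows downward; lengths in m; the calibration is good to about 2 mm. A picture is of the moment at which its call begins. There is no depth.
- ticket.close_job(): hands the job in, once; it reports no verdict.
Trained networks look in the newest picture that a camera, given by its name, has taken for a name from the list of things; names that differ only in an ending like _2 or _b are one class to them, and where a whole thing is asked for, a point or a joint stands for the part that bears it (a point fixed in the world has none). Each returns a list of dicts, best first, with "confidence" (0 to 1); they miss things now and then, are a little off and sometimes report something else, mostly with a low value. They report only what shows in the picture. A call takes as long as a camera call. They do not tell look-alikes from the thing itself.
- optics.cut_out(camera, name): "region" (384x512 bool, what is visible of it) and "point" ([column, row] in pixels, amid what is visible of it).
The state is a dict: "t": time; "q": joint angles; "dq": joint speeds; "joint_torque": joint torques, N m; "tool_pos": TCP position; "orientation": TCP orientation; "force": force on the tool from outside, world axes, zero at the start; "wrist_torque": the same for the moment, N m; "opening": finger opening in m.
Only numpy, scipy, OpenCV 4.12 (cv2) and the standard library are available. Lean on these libraries where they do the work, as an engineer would, in place of code of your own. Each camera call takes 0.05 s, during which the arm holds its last target.

## Working session

There is one attempt and no reset: what is moved stays moved. The work goes in short steps, Python scripts to look and compute and a tool call to move; the robot and the scene stay as the last step left them, time stands still between calls to the robot, and variables do not carry over. Pictures are saved under pics/ and viewed, and the job is handed in when it is done.

Besides the shell and the picture viewer there is one more tool, called after "Request:" as name(argument=value, ...), one argument or row to a line, values as JSON. send_rows: Moves the arm, as the interface text tells. Its arguments: {"type":"object","properties":{"targets":{"type":"array","items":{"type":"array"}},"newtons":{"type":"number"}},"required":["targets"]}

```bash
ls; mkdir -p pics; python3 - <<'E'
from plant import robot, optics, ticket
import cv2,numpy as np
print(robot.read_state())
for n in ["scene","top"]:
    d=optics.read_camera(n)
    cv2.imwrite(f"pics/{n}0.png",d["color"][:,:,::-1])
    print(n,d["K"],d["k1"],d["position"],d["orientation"])
E
```

```text
pics
{'t': 0.0, 'q': array([-1.38940818e+00,  1.31137946e-01,  1.48930173e+00,  3.77077003e-06,
        1.52299473e+00, -8.53960958e-02]), 'dq': array([-0.0002673 , -0.0013347 ,  0.00141634, -0.00048159,  0.00052219,
       -0.00052057]), 'joint_torque': array([-7.74802938e-04, -5.59858167e+01, -4.91762853e+01,  7.66673614e-02,
        3.60589894e-02, -9.73327769e-05]), 'tool_pos': array([ 0.15809892, -0.57819615,  0.21758899]), 'orientation': array([-3.11186074e+00, -4.17577070e-01,  1.32813530e-04]), 'force': array([ 0.35713571,  0.14269525, -0.43218682]), 'wrist_torque': array([-0.0097875 , -0.01261766, -0.00130873]), 'opening': 0.09337926928729087}
scene [[423.66724472   0.         247.12070449]
 [  0.         423.66724472 185.76075429]
 [  0.           0.           1.        ]] 0.03946480718960411 [0.18304327 0.54073898 0.73481042] [ 0.26659703 -0.96147834 -2.43304095]
top [[349.87257666   0.         257.10218929]
 [  0.         349.87257666 191.77895115]
 [  0.           0.           1.        ]] -0.07086527429373762 [0.33751097 0.01788488 0.91415694] [ 0.16655779 -0.18941755 -1.65563485]
```

View pics/scene0.png

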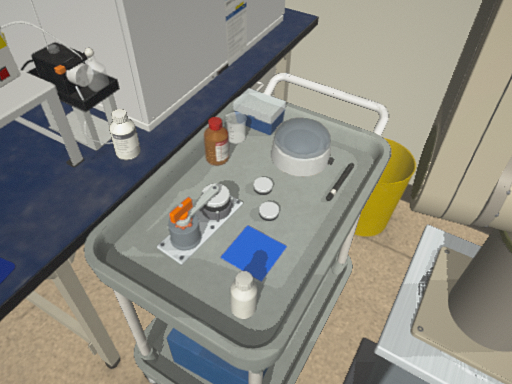

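View pics/top0.png

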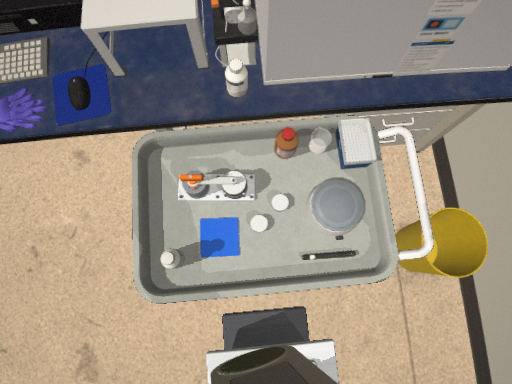

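```bash
cat > h.py <<'E'
import numpy as np,cv2
from scipy.spatial.transform import Rotation as R
def pix2ray(d,px):
    K=d["K"];px=np.atleast_2d(np.asarray(px,float))
    xd=np.stack([(px[:,0]-K[0,2])/K[0,0],(px[:,1]-K[1,2])/K[1,1]],1)
    x=xd.copy()
    for _ in range(30):
        r2=(x**2).sum(1,keepdims=True); x=xd/(1+d["k1"]*r2)
    v=np.c_[x[:,0],-x[:,1],-np.ones(len(x))]
    return R.from_rotvec(d["orientation"]).apply(v)
def toplane(d,px,z):
    v=pix2ray(d,px);p=np.asarray(d["position"])
    return p+v*((z-p[2])/v[:,2])[:,None]
def proj(d,P):
    P=np.atleast_2d(P);c=R.from_rotvec(d["orientation"]).inv().apply(P-d["position"])
    x=np.c_[c[:,0]/-c[:,2],-c[:,1]/-c[:,2]]
    x=x*(1+d["k1"]*(x**2).sum(1,keepdims=True))
    return np.c_[x[:,0]*d["K"][0,0]+d["K"][0,2],x[:,1]*d["K"][1,1]+d["K"][1,2]]
E
python3 - <<'E'
from plant import robot, optics, ticket
from h import *
D={}
H=dict(wing_grip=.099,holddown_tip=.077,clamp=.008,case=.06,mat=.003,tuning_bottle=.1,acid_bottle=.12,beaker=.066,marker=.014,clamp_stem=.077)
for n in ["top","scene"]:
    d=optics.read_camera(n);D[n]=d
    for k in H:
        for o in optics.cut_out(n,k)[:3]:
            r=o["region"];ys,xs=np.nonzero(r)
            print(n,k,round(o["confidence"],2),np.round(o["point"],1),r.sum(),toplane(d,o["point"],H[k])[0].round(3),[xs.min(),xs.max(),ys.min(),ys.max()])
            if k in("wing_grip","mat"):
                rect=cv2.minAreaRect(np.c_[xs,ys].astype(np.float32));b=cv2.boxPoints(rect)
                print(toplane(d,b,H[k]).round(4).tolist())
np.savez("cal.npz",**{n+k:D[n][k] for n in D for k in D[n]})
a=D["top"]["color"][150:290,140:300];b=D["scene"]["color"][160:330,140:300]
cv2.imwrite("pics/t1.png",cv2.resize(a,None,fx=4.5,fy=4,interpolation=3)[:,:,::-1])
cv2.imwrite("pics/s1.png",cv2.resize(b,None,fx=3.5,fy=3.5,interpolation=3)[:,:,::-1])
E
```

```text
top wing_grip 0.61 [190.8 175.7] 184 [0.577 0.153 0.099] [np.int64(179), np.int64(203), np.int64(174), np.int64(183)]
[[0.5837, 0.1819, 0.099], [0.5783, 0.1237, 0.099], [0.5558, 0.125, 0.099], [0.5612, 0.1828, 0.099]]
top wing_grip 0.19 [199.4 179.4] 448 [0.566 0.133 0.099] [np.int64(179), np.int64(236), np.int64(174), np.int64(188)]
[[0.5515, 0.185, 0.099], [0.5855, 0.1813, 0.099], [0.5629, 0.044, 0.099], [0.5292, 0.0489, 0.099]]
top holddown_tip 0.89 [206.  176.9] 443 [0.577 0.12  0.077] [np.int64(180), np.int64(237), np.int64(173), np.int64(186)]
top clamp 0.95 [207.1 183.1] 1660 [0.579 0.126 0.008] [np.int64(178), np.int64(253), np.int64(170), np.int64(199)]
top case 0.79 [281.  202.3] 229 [ 0.499 -0.06   0.06 ] [np.int64(272), np.int64(288), np.int64(194), np.int64(210)]
top case 0.69 [257.9 224.3] 227 [0.449 0.002 0.06 ] [np.int64(251), np.int64(267), np.int64(215), np.int64(231)]
top case 0.62 [233.4 183.9] 371 [0.557 0.054 0.06 ] [np.int64(223), np.int64(245), np.int64(171), np.int64(194)]
top mat 0.87 [217.7 235.9] 1570 [0.436 0.108 0.003] [np.int64(200), np.int64(239), np.i
[... 1903 characters left out ...]
140.9] 1011 [ 0.615 -0.027  0.12 ] [np.int64(204), np.int64(229), np.int64(117), np.int64(165)]
scene acid_bottle 0.39 [251.1 252.7] 2013 [0.393 0.181 0.12 ] [np.int64(222), np.int64(286), np.int64(225), np.int64(281)]
scene beaker 0.78 [236.  126.8] 559 [ 0.636 -0.15   0.066] [np.int64(226), np.int64(246), np.int64(112), np.int64(143)]
scene marker 0.73 [216.4 144.3] 1011 [ 0.676 -0.118  0.014] [np.int64(204), np.int64(229), np.int64(117), np.int64(165)]
scene marker 0.57 [340.8 180.5] 201 [ 0.354 -0.165  0.014] [np.int64(327), np.int64(352), np.int64(164), np.int64(199)]
scene clamp_stem 0.86 [188.6 207.5] 827 [0.572 0.129 0.077] [np.int64(170), np.int64(218), np.int64(185), np.int64(227)]
```

View pics/t1.png

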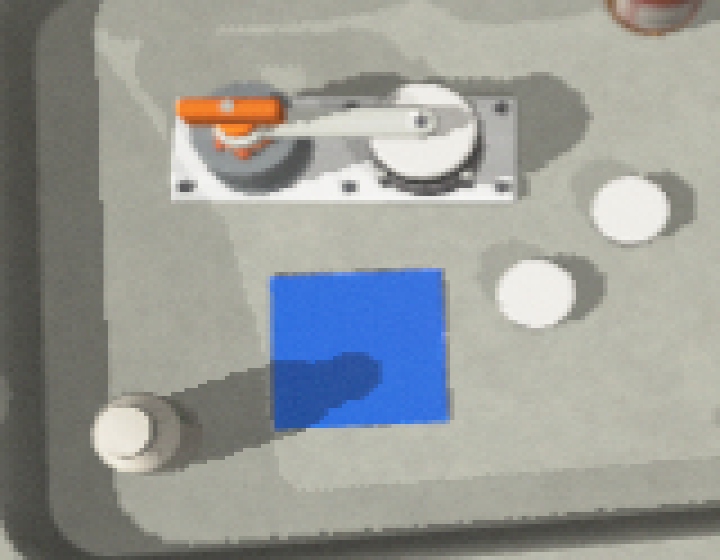

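View pics/s1.png

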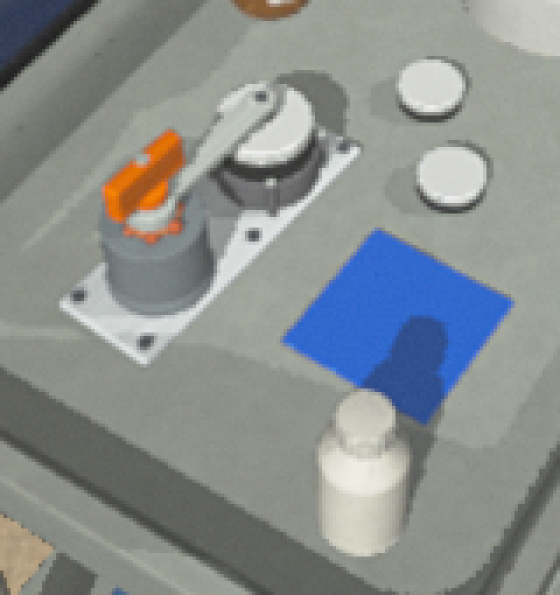

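```bash
python3 - <<'E'
from h import *
c=np.load("cal.npz")
for n,pts in dict(top={.113:[(190.4,176.5)],.008:[(140+172/4.5,150+97/4),(140+172/4.5,150+202/4),(140+517/4.5,150+202/4),(140+517/4.5,150+97/4)],.077:[(140+421/4.5,150+121/4)],.003:[(140+270/4.5,150+277/4),(140+275/4.5,150+431/4),(140+450/4.5,150+421/4),(140+443/4.5,150+268/4)]},
 scene={.113:[(180.6,205.4)],.008:[(140+60/3.5,160+303/3.5),(140+147/3.5,160+364/3.5),(140+361/3.5,160+150/3.5)],.077:[(140+261/3.5,160+97/3.5)],.003:[(140+283/3.5,160+341/3.5),(140+427/3.5,160+424/3.5),(140+515/3.5,160+301/3.5),(140+378/3.5,160+229/3.5)]}).items():
    d={k:c[n+k] for k in["K","k1","position","orientation","color"]}
    for z,p in pts.items(): print(n,z,toplane(d,p,z)[:,:2].round(4).tolist())
    im=d["color"].astype(int)
    hsv=cv2.cvtColor(d["color"],cv2.COLOR_RGB2HSV)
    m=((hsv[...,0]<16)&(hsv[...,1]>170)&(hsv[...,2]>90))
    sl=np.zeros_like(m); 
    if n=="top": sl[165:195,170:215]=1
    else: sl[190:240,160:205]=1
    m&=sl; print(m.sum())
    # fit wing hull: wing box + hub cyl
    from scipy.optimize import minimize
    def cost(p,show=False):
        x,y,t,rh=p; P=[]
        for a in(-.028,.028):
            for b in(-.006,.006):
                for z in(.085,.113): P.append([x+a*np.cos(t)-b*np.sin(t),y+a*np.sin(t)+b*np.cos(t),z])
        S=8;img=np.zeros((384*1,512*1),np.float32)
        def fill(P):
            q=proj(d,np.array(P));o=np.array([160,160])
            h=cv2.convexHull(((q-o)*S*8).astype(np.int32)) 
            I=np.zeros((80*S,60*S),np.uint8);cv2.fillConvexPoly(I,h,255,shift=3);return I
        I=fill(P)
        a=np.linspace(0,6.28,40)
        I=np.maximum(I,fill([[x+rh*np.cos(k),y+rh*np.sin(k),z] for k in a for z in(.077,.085)]))
        I=cv2.resize(I,(60,80),interpolation=cv2.INTER_AREA)/255.
        return ((I-m[160:240,160:220])**2).sum()
    best=min((minimize(cost,[.568,.15,t0,.014],method="Nelder-Mead",options=dict(initial_simplex=np.array([.568,.15,t0,.014])+np.vstack([np.zeros(4),np.diag([.004,.004,.08,.003])]))) for t0 in(1.5,1.65)),key=lambda r:r.fun)
    print(n,best.x.round(4),best.fun)
E
```

```text
top 0.113 [[0.5708, 0.1522]]
top 0.008 [[0.6107, 0.2023], [0.5385, 0.2054], [0.5199, 0.0031], [0.5916, -0.0034]]
top 0.077 [[0.5618, 0.0521]]
top 0.003 [[0.4841, 0.1513], [0.3841, 0.1544], [0.3815, 0.0543], [0.4809, 0.0501]]
139
top [0.5695 0.153  1.4632 0.0085] 50.459238754325256
scene 0.113 [[0.5667, 0.1553]]
scene 0.008 [[0.6041, 0.2042], [0.5348, 0.2109], [0.5159, 0.01]]
scene 0.077 [[0.558, 0.0563]]
scene 0.003 [[0.4794, 0.1548], [0.3806, 0.158], [0.3774, 0.0589], [0.475, 0.0558]]
287
scene [0.5663 0.1556 1.6224 0.0074] 100.76336793540946
```

Request:
send_rows(
  targets=[
    [1,[25,-25,-20],0],
    [1,[29,-29,-20],0],
    [1,[30,-30,-10],0],
    [1,[30,-30,0],0],
    [1,[30,-30,0],0],
    [1,[30,-30,0],0],
    [1,[30,-30,0],0],
    [1,[30,-30,0],0],
    [1,[30,-30,0],0],
    [1,[30,-30,0],0],
  ],
  newtons=20,
)

```text
t: 2.2
tool_pos: [0.3649, -0.2161, 0.2689]
orientation: [3.113, 0.417, 0.001]
force: [0.2, 0.2, -0.1]
opening: 0.0928
```

Request:
send_rows(
  targets=[
    [1,[30,-31,0],0],
    [1,[30,-31,0],0],
    [1,[30,-31,0],0],
    [1,[30,-31,0],0],
    [1,[30,-31,0],0],
    [1,[30,-31,0],0],
    [1,[30,-31,0],0],
    [1,[30,-31,0],0],
    [1,[27,-28,0],0],
    [1,[26,-27,0],0],
  ],
)

```text
t: 3.2
tool_pos: [0.5676, 0.1538, 0.2686]
orientation: [-3.114, -0.419, -0.0]
force: [1.0, -1.0, -0.4]
opening: 0.0933
```

Request:
send_rows(
  targets=[
    [1,[0,0,5],-0.14],
    [1,[0,0,5],-0.14],
    [1,[0,0,5],-0.14],
    [1,[0,0,5],-0.14],
    [1,[0,0,5],-0.14],
    [1,[0,0,5],-0.14],
    [1,[0,0,5],-0.14],
    [1,[0,0,5],-0.14],
    [1,[0,0,5],-0.094],
    [1,[0,0,5],0],
  ],
)

```text
t: 4.2
tool_pos: [0.5671, 0.1519, 0.2184]
orientation: [2.317, 2.121, 0.0]
force: [1.3, 0.5, -0.7]
opening: 0.0929
```

```bash
python3 - <<'E'
from plant import robot, optics, ticket
from h import *
d=optics.read_camera("wrist")
s=robot.read_state();print(s)
cv2.imwrite("pics/w1.png",d["color"][:,:,::-1]);np.savez("w1.npz",**d)
Rm=R.from_rotvec(s["orientation"]).as_matrix();print(Rm,d["position"],d["k1"],d["K"][0])
E
```

```text
{'t': 4.25, 'q': array([1.74319061e-01, 9.62417676e-02, 1.52731233e+00, 3.42452299e-05,
       1.51934581e+00, 2.66507274e-01]), 'dq': array([ 0.00023893,  0.00026611, -0.0035681 ,  0.00169264,  0.0173947 ,
        0.03726158]), 'joint_torque': array([ 4.65936097e-02, -5.75605273e+01, -5.23758173e+01,  8.85355845e-02,
        7.93963973e-02, -8.99719521e-01]), 'tool_pos': array([0.566618  , 0.15178609, 0.21733835]), 'orientation': array([-2.32090409e+00, -2.11622945e+00,  1.70517050e-03]), 'force': array([-0.21983398, -0.12248099, -0.72290351]), 'wrist_torque': array([-0.01570688, -0.08221769,  0.00927144]), 'opening': 0.09289713389215516}
[[ 9.20592640e-02  9.95752690e-01 -1.29337931e-03]
 [ 9.95753481e-01 -9.20595879e-02 -1.93046278e-04]
 [-3.11294316e-04 -1.27011525e-03 -9.99999145e-01]] [0.57453472 0.23401673 0.38479865] -0.056734040550210994 [280.33973495   0.         256.58638221]
```

View pics/w1.png

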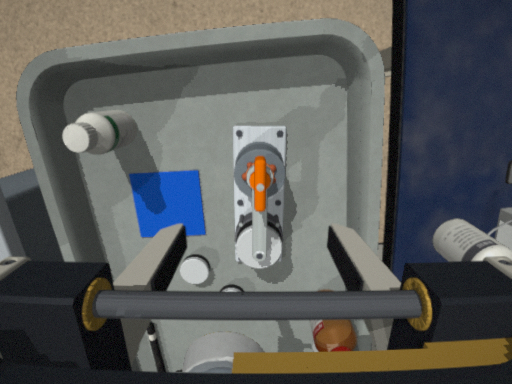

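```bash
python3 - <<'E'
from h import *
d=dict(np.load("w1.npz"))
im=d["color"]
c=im[115:275,120:300];cv2.imwrite("pics/w1c.png",cv2.resize(c,None,fx=4,fy=3.7,interpolation=3)[:,:,::-1])
print("screw",toplane(d,[260,187],.113)); print("tip",toplane(d,[259,254],.077))
hsv=cv2.cvtColor(im,cv2.COLOR_RGB2HSV);m=(hsv[...,0]<16)&(hsv[...,1]>170)&(hsv[...,2]>90)
ys,xs=np.nonzero(m[150:215,240:285]);ys+=150;xs+=240
k=(ys>=185)|(ys<164);print(ys.min(),ys.max(),[(y,xs[ys==y].min(),xs[ys==y].max()) for y in range(ys.min(),ys.max()+1,4)])
hm=(hsv[...,0]>105)&(hsv[...,0]<125)&(hsv[...,1]>180);hm[:,:110]=0;hm[:,300:]=0
yy,xx=np.nonzero(hm);b=cv2.boxPoints(cv2.minAreaRect(np.c_[xx,yy].astype(np.float32)));print("mat",toplane(d,b,.003),toplane(d,b,.003).mean(0))
E
```

```text
screw [[0.57096599 0.15198194 0.113     ]]
tip [[0.56181929 0.05454193 0.077     ]]
156 210 [(156, np.int64(258), np.int64(262)), (160, np.int64(255), np.int64(264)), (164, np.int64(248), np.int64(265)), (168, np.int64(255), np.int64(274)), (172, np.int64(253), np.int64(266)), (176, np.int64(243), np.int64(268)), (180, np.int64(250), np.int64(270)), (184, np.int64(251), np.int64(269)), (188, np.int64(253), np.int64(266)), (192, np.int64(255), np.int64(265)), (196, np.int64(255), np.int64(265)), (200, np.int64(255), np.int64(265)), (204, np.int64(255), np.int64(264)), (208, np.int64(255), np.int64(264))]
mat [[ 0.25100712 -0.20261411  0.003     ]
 [ 0.39342654  0.17069012  0.003     ]
 [ 0.50398784  0.14538042  0.003     ]
 [ 0.3989498  -0.23660868  0.003     ]] [ 0.38684282 -0.03078807  0.003     ]
```

View pics/w1c.png

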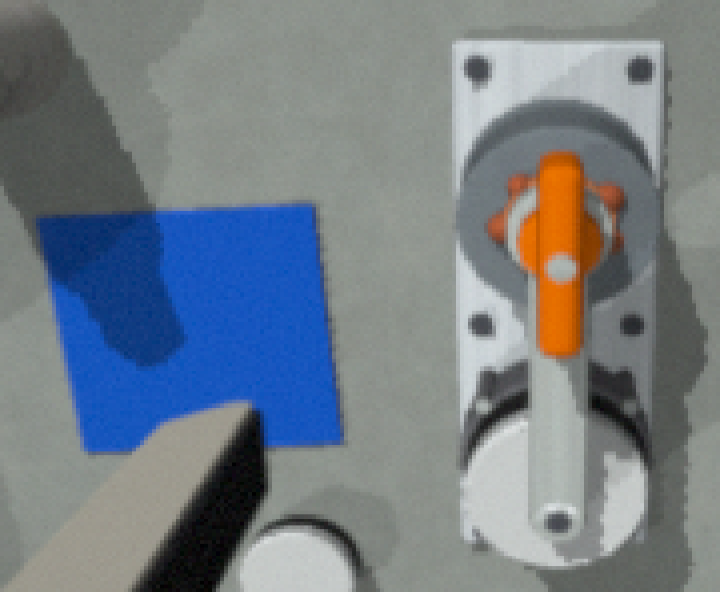

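Request:
send_rows(
  targets=[
    [1,[1,3,20],0],
    [1,[0,0,35],0],
    [1,[0,0,35],0],
    [1,[0,0,25],0],
    [1,[0,0,12],0],
    [1,[0,0,0],0],
    [1,[0,0,0],0],
  ],
)

```text
t: 4.95
tool_pos: [0.5709, 0.1527, 0.093]
orientation: [2.32, 2.118, 0.002]
force: [-1.0, 0.3, 0.9]
opening: 0.0931
```

```bash
cat > r.py <<'E'
from plant import robot
from h import *
s=robot.read_state();M=R.from_rotvec(s["orientation"]).as_matrix()
print("t",round(s["t"],2),"pos",s["tool_pos"].round(4),"yaw",np.arctan2(M[1,0],M[0,0]).round(4),"F",s["force"].round(2),"T",s["wrist_torque"].round(3),"op",round(s["opening"],4),"q6",s["q"][5].round(4),"jt6",s["joint_torque"][5].round(3))
E
python3 r.py; python3 r.py
```

```text
t 4.95 pos [0.5709 0.1527 0.093 ] yaw 1.4798 F [-0.98  0.31  0.86] T [ 0.024 -0.083 -0.035] op 0.0931 q6 0.2656 jt6 0.031
t 4.95 pos [0.5709 0.1527 0.093 ] yaw 1.4798 F [-0.98  0.31  0.86] T [ 0.024 -0.083 -0.035] op 0.0931 q6 0.2656 jt6 0.031
```

Request:
send_rows(
  targets=[
    [1,[0,0,3],0],
    [0,[0,0,0],0],
    [-0.3,[0,0,0],0],
    [-0.5,[0,0,0],0],
    [-0.7,[0,0,0],0],
    [-1,[0,0,0],0],
    [-1,[0,0,0],0],
    [-1,[0,0,0],0],
  ],
  newtons=15,
)

```text
t: 5.75
tool_pos: [0.5701, 0.1526, 0.0886]
orientation: [-2.319, -2.119, 0.0]
force: [-0.3, 0.5, -0.6]
opening: 0.0421
```

```bash
python3 r.py
```

```text
t 5.75 pos [0.5701 0.1526 0.0886] yaw 1.4808 F [-0.27  0.45 -0.59] T [-0.022 -0.087  0.002] op 0.0421 q6 0.2646 jt6 0.0
```

Request:
send_rows(
  targets=[
    [-1,[0,0,0],0],
  ],
)

```text
t: 5.85
tool_pos: [0.5701, 0.1526, 0.0886]
orientation: [-2.319, -2.119, -0.0]
force: [0.6, -0.4, 0.8]
opening: 0.0338
```

```bash
python3 r.py
```

```text
t 5.85 pos [0.5701 0.1526 0.0886] yaw 1.4808 F [ 0.57 -0.43  0.83] T [-0.04  -0.066 -0.053] op 0.0338 q6 0.2646 jt6 0.0
```

Request:
send_rows(
  targets=[
    [-1,[0,0,0],0],
    [-1,[0,0,0],0],
    [-1,[0,0,0],0],
  ],
)

```text
t: 6.15
tool_pos: [0.5704, 0.1526, 0.0887]
orientation: [2.319, 2.119, 0.001]
force: [1.9, -0.3, -1.7]
opening: 0.0229
```

```bash
python3 r.py
```

```text
t 6.15 pos [0.5704 0.1526 0.0887] yaw 1.4808 F [ 1.92 -0.32 -1.66] T [-0.041 -0.496 -0.02 ] op 0.0229 q6 0.2646 jt6 -0.002
```

Request:
send_rows(
  targets=[
    [-1,[0,0,0],0],
    [-1,[0,0,0],0],
  ],
)

```text
t: 6.35
tool_pos: [0.5703, 0.1526, 0.0887]
orientation: [2.319, 2.119, 0.001]
force: [3.1, 0.6, -1.5]
opening: 0.0226
```

```bash
python3 r.py
```

```text
t 6.35 pos [0.5703 0.1526 0.0887] yaw 1.4807 F [ 3.15  0.59 -1.51] T [ 0.015 -0.584  0.039] op 0.0226 q6 0.2646 jt6 -0.002
```

```bash
python3 - <<'E'
from plant import robot, optics, ticket
from h import *
d=optics.read_camera("wrist");e=optics.read_camera("scene")
c=d["color"][100:300,160:360];g=e["color"][140:270,120:270]
o=np.hstack([cv2.resize(c,(400,500),interpolation=3),cv2.resize(g,(400,500),interpolation=3)])
cv2.imwrite("pics/g1.png",o[:,:,::-1]);np.savez("w2.npz",**d)
E
```

```text
(no output)
```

View pics/g1.png

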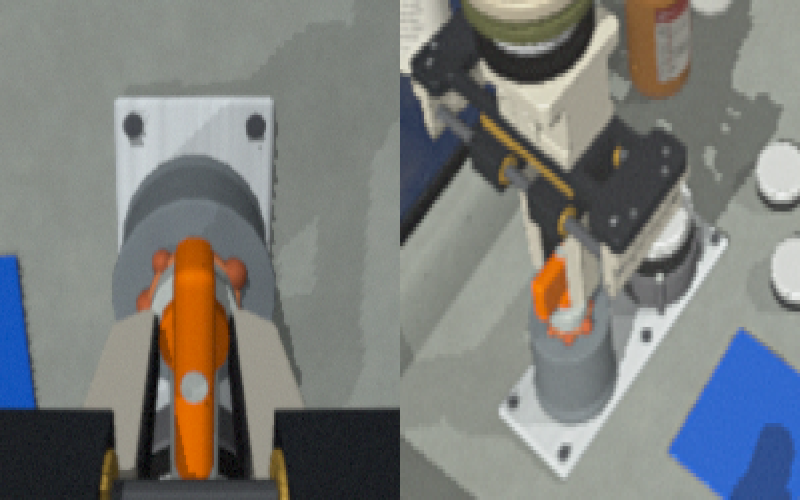

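Request:
send_rows(
  targets=[
    [-0.2,[0,0,0],0],
    [-0.2,[0,0,-3],0],
    [-0.3,[0,0,-3],0],
    [-1,[0,0,0],0],
    [-1,[0,0,0],0],
    [-1,[0,0,0],0],
    [-1,[0,0,0],0],
  ],
)

```text
t: 7.15
tool_pos: [0.5703, 0.1526, 0.0946]
orientation: [2.319, 2.119, 0.001]
force: [1.3, 0.5, 0.1]
opening: 0.0121
```

```bash
python3 r.py
```

```text
t 7.15 pos [0.5703 0.1526 0.0946] yaw 1.4808 F [1.28 0.49 0.1 ] T [-0.08  -0.359 -0.007] op 0.0121 q6 0.2646 jt6 0.0
```

Request:
send_rows(
  targets=[
    [-1,[0,0,0],0],
    [-1,[0,0,0],0],
  ],
)

```text
t: 7.35
tool_pos: [0.5703, 0.1526, 0.0946]
orientation: [2.319, 2.119, 0.0]
force: [2.6, 0.8, -1.3]
opening: 0.0114
```

```bash
python3 r.py
```

```text
t 7.35 pos [0.5703 0.1526 0.0946] yaw 1.4808 F [ 2.6   0.76 -1.35] T [-0.1   -0.544 -0.018] op 0.0114 q6 0.2646 jt6 -0.001
```

Request:
send_rows(
  targets=[
    [-1,[0,0,0],-0.01],
    [-1,[0,0,0],-0.01],
    [-1,[0,0,0],0],
  ],
)

```text
t: 7.65
tool_pos: [0.5703, 0.1526, 0.0946]
orientation: [2.297, 2.143, 0.0]
force: [3.7, -0.0, -2.2]
opening: 0.0122
```

```bash
python3 r.py
```

```text
t 7.65 pos [0.5703 0.1526 0.0946] yaw 1.5013 F [ 3.69 -0.04 -2.18] T [-0.036 -0.714 -0.005] op 0.0122 q6 0.2441 jt6 -0.241
```

Request:
send_rows(
  targets=[
    [-1,[0,0,0],-0.01],
    [-1,[0,0,0],-0.005],
    [-1,[0,0,0],0],
  ],
)

```text
t: 7.95
tool_pos: [0.5703, 0.1526, 0.0947]
orientation: [2.281, 2.16, 0.0]
force: [3.9, -0.2, -3.2]
opening: 0.0115
```

```bash
python3 r.py
```

```text
t 7.95 pos [0.5703 0.1526 0.0947] yaw 1.5161 F [ 3.92 -0.19 -3.19] T [-0.055 -0.881 -0.06 ] op 0.0115 q6 0.2294 jt6 -0.168
```

Request:
send_rows(
  targets=[
    [-1,[0,0.7,0],0],
    [-1,[0,0,0],0],
  ],
)

```text
t: 8.15
tool_pos: [0.5705, 0.1526, 0.0946]
orientation: [-2.281, -2.159, 0.001]
force: [1.4, -0.5, 0.1]
opening: 0.0118
```

```bash
python3 r.py
```

```text
t 8.15 pos [0.5705 0.1526 0.0946] yaw 1.5158 F [ 1.42 -0.45  0.14] T [-0.065 -0.187 -0.069] op 0.0118 q6 0.2294 jt6 -0.059
```

Request:
send_rows(
  targets=[
    [-1,[0,0,0],-0.015],
    [-1,[0,0,0],0],
    [-1,[0,0,0],0],
  ],
)

```text
t: 8.45
tool_pos: [0.5705, 0.1526, 0.0946]
orientation: [-2.265, -2.176, 0.001]
force: [-0.9, -0.5, 0.8]
opening: 0.0119
```

```bash
python3 r.py
```

```text
t 8.45 pos [0.5705 0.1526 0.0946] yaw 1.5309 F [-0.93 -0.53  0.81] T [-0.097  0.113 -0.04 ] op 0.0119 q6 0.2144 jt6 -0.096
```

Request:
send_rows(
  targets=[
    [-1,[0,0,0],-0.01],
    [-1,[0,0,0],-0.01],
    [-1,[0,0,0],0],
    [-1,[0,0,0],0],
  ],
)

```text
t: 8.85
tool_pos: [0.5706, 0.1526, 0.0946]
orientation: [-2.243, -2.199, 0.001]
force: [-2.4, -0.1, 2.9]
opening: 0.0123
```

```bash
python3 r.py
```

```text
t 8.85 pos [0.5706 0.1526 0.0946] yaw 1.5508 F [-2.4  -0.11  2.88] T [-0.05   0.409 -0.044] op 0.0123 q6 0.1944 jt6 -0.084
```

Request:
send_rows(
  targets=[
    [-1,[0,0,0],-0.01],
    [-1,[0,0,0],-0.01],
    [-1,[0,0,0],0],
    [-1,[0,0,0],0],
  ],
)

```text
t: 9.25
tool_pos: [0.5707, 0.1526, 0.0946]
orientation: [-2.221, -2.221, 0.0]
force: [-3.2, -0.2, 3.4]
opening: 0.0119
```

```bash
python3 r.py
```

```text
t 9.25 pos [0.5707 0.1526 0.0946] yaw 1.5709 F [-3.24 -0.23  3.35] T [-0.075  0.65  -0.083] op 0.0119 q6 0.1744 jt6 -0.083
```

Request:
send_rows(
  targets=[
    [-1,[0,-0.3,0],-0.015],
    [-1,[0,0,0],-0.015],
    [-1,[0,0,0],0],
    [-1,[0,0,0],0],
  ],
)

```text
t: 9.65
tool_pos: [0.5706, 0.1526, 0.0946]
orientation: [2.188, 2.254, 0.0]
force: [-1.6, 0.2, 1.5]
opening: 0.0123
```

```bash
python3 r.py
```

```text
t 9.65 pos [0.5706 0.1526 0.0946] yaw 1.6008 F [-1.65  0.22  1.48] T [-0.043  0.248 -0.   ] op 0.0123 q6 0.1445 jt6 -0.099
```

Request:
send_rows(
  targets=[
    [-1,[0,0,0],-0.015],
    [-1,[0,0,0],-0.01],
    [-1,[0,0,0],0],
  ],
)

```text
t: 9.95
tool_pos: [0.5706, 0.1526, 0.0946]
orientation: [2.159, 2.282, 0.0]
force: [-0.8, -0.4, 0.7]
opening: 0.0117
```

```bash
python3 r.py
```

```text
t 9.95 pos [0.5706 0.1526 0.0946] yaw 1.6264 F [-0.81 -0.45  0.68] T [-0.041  0.131 -0.055] op 0.0117 q6 0.1189 jt6 -0.252
```

Request:
send_rows(
  targets=[
    [-1,[0,0,0],0],
  ],
)

```text
t: 10.05
tool_pos: [0.5706, 0.1526, 0.0946]
orientation: [2.16, 2.282, 0.0]
force: [-1.6, 0.2, 0.5]
opening: 0.0122
```

```bash
python3 r.py
```

```text
t 10.05 pos [0.5706 0.1526 0.0946] yaw 1.6257 F [-1.64  0.18  0.46] T [-0.095  0.069 -0.01 ] op 0.0122 q6 0.1195 jt6 -0.086
```

Request:
send_rows(
  targets=[
    [-1,[0,0,0],-0.012],
    [-1,[0,0,0],-0.013],
    [-1,[0,0,0],0],
    [-1,[0,0,0],0],
  ],
)

```text
t: 10.45
tool_pos: [0.5706, 0.1525, 0.0946]
orientation: [2.131, 2.308, 0.0]
force: [-0.5, 0.1, -0.3]
opening: 0.0116
```

```bash
python3 r.py
```

```text
t 10.45 pos [0.5706 0.1525 0.0946] yaw 1.6508 F [-0.47  0.12 -0.33] T [ 0.    -0.062 -0.027] op 0.0116 q6 0.0945 jt6 -0.095
```

Request:
send_rows(
  targets=[
    [-1,[0,0,0],-0.015],
    [-1,[0,0,0],-0.015],
    [-1,[0,0,0],0],
    [-1,[0,0,0],0],
  ],
)

```text
t: 10.85
tool_pos: [0.5706, 0.1525, 0.0946]
orientation: [2.096, 2.34, 0.0]
force: [0.4, -0.1, -0.7]
opening: 0.0116
```

```bash
python3 r.py
```

```text
t 10.85 pos [0.5706 0.1525 0.0946] yaw 1.6807 F [ 0.43 -0.09 -0.66] T [-0.029 -0.188 -0.015] op 0.0116 q6 0.0645 jt6 -0.101
```

Request:
send_rows(
  targets=[
    [-1,[0,0,0],-0.015],
    [-1,[0,0,0],-0.01],
    [-1,[0,0,0],0],
    [-1,[0,0,0],0],
  ],
)

```text
t: 11.25
tool_pos: [0.5706, 0.1526, 0.0946]
orientation: [2.067, 2.366, 0.0]
force: [0.7, 0.5, -0.7]
opening: 0.0119
```

```bash
python3 r.py
```

```text
t 11.25 pos [0.5706 0.1526 0.0946] yaw 1.7058 F [ 0.67  0.53 -0.73] T [ 0.056 -0.289 -0.067] op 0.0119 q6 0.0395 jt6 -0.106
```

Request:
send_rows(
  targets=[
    [-1,[0,0,0],-0.015],
    [-1,[0,0,0],-0.015],
    [-1,[0,0,0],0],
    [-1,[0,0,0],0],
  ],
)

```text
t: 11.65
tool_pos: [0.5706, 0.1526, 0.0946]
orientation: [2.031, 2.397, 0.0]
force: [2.1, 0.0, -1.0]
opening: 0.012
```

```bash
python3 r.py
```

```text
t 11.65 pos [0.5706 0.1526 0.0946] yaw 1.7357 F [ 2.08  0.01 -1.01] T [-0.081 -0.365 -0.135] op 0.012 q6 0.0095 jt6 -0.186
```

Request:
send_rows(
  targets=[
    [-1,[0,0,0],-0.01],
    [-1,[0,0,0],-0.01],
    [-1,[0,0,0],0],
    [-1,[0,0,0],0],
  ],
)

```text
t: 12.05
tool_pos: [0.5706, 0.1526, 0.0946]
orientation: [2.007, 2.417, 0.0]
force: [1.7, 0.5, -1.5]
opening: 0.0119
```

```bash
python3 r.py
```

```text
t 12.05 pos [0.5706 0.1526 0.0946] yaw 1.7557 F [ 1.68  0.53 -1.5 ] T [-0.002 -0.467 -0.225] op 0.0119 q6 -0.0105 jt6 -0.209
```

Request:
send_rows(
  targets=[
    [-1,[0,0,0],0],
    [-1,[0,0,0],0],
    [-1,[0,0,0],0],
  ],
)

```text
t: 12.35
tool_pos: [0.5706, 0.1526, 0.0947]
orientation: [2.007, 2.417, 0.0]
force: [1.7, 0.1, -2.8]
opening: 0.0119
```

```bash
python3 r.py
```

```text
t 12.35 pos [0.5706 0.1526 0.0947] yaw 1.7558 F [ 1.75  0.09 -2.75] T [ 0.059 -0.543 -0.162] op 0.0119 q6 -0.0105 jt6 -0.172
```

Request:
send_rows(
  targets=[
    [-1,[0,0,0],0.02],
    [-1,[0,0,0],0.035],
    [-1,[0,0,0],0.04],
    [-1,[0,0,0],0.04],
    [-1,[0,0,0],0.04],
    [-1,[0,0,0],0.04],
    [-1,[0,0,0],0.03],
    [-1,[0,0,0],0.02],
    [-1,[0,0,0],0.015],
    [-1,[0,0,0],0],
    [-1,[0,0,0],0],
  ],
)

```text
t: 13.45
tool_pos: [0.5704, 0.1526, 0.0946]
orientation: [-2.324, -2.114, 0.0]
force: [1.1, -0.4, -1.2]
opening: 0.0119
```

```bash
python3 r.py
```

```text
t 13.45 pos [0.5704 0.1526 0.0946] yaw 1.4762 F [ 1.08 -0.36 -1.17] T [-0.009 -0.169  0.044] op 0.0119 q6 0.2691 jt6 0.095
```

Request:
send_rows(
  targets=[
    [-1,[0,0,0],0.015],
    [-1,[0,0,0],0.015],
    [-1,[0,0,0],0],
    [-1,[0,0,0],0],
  ],
)

```text
t: 13.85
tool_pos: [0.5704, 0.1526, 0.0946]
orientation: [-2.356, -2.078, 0.0]
force: [-0.2, 0.6, -0.0]
opening: 0.0116
```

```bash
python3 r.py
```

```text
t 13.85 pos [0.5704 0.1526 0.0946] yaw 1.4459 F [-0.18  0.58 -0.02] T [-0.025  0.001  0.031] op 0.0116 q6 0.2994 jt6 0.1
```

Request:
send_rows(
  targets=[
    [-1,[0,0,0],0.015],
    [-1,[0,0,0],0.015],
    [-1,[0,0,0],0],
    [-1,[0,0,0],0],
  ],
)

```text
t: 14.25
tool_pos: [0.5704, 0.1526, 0.0946]
orientation: [-2.387, -2.043, 0.0]
force: [-1.7, -0.1, 0.2]
opening: 0.0121
```

```bash
python3 r.py
```

```text
t 14.25 pos [0.5704 0.1526 0.0946] yaw 1.4159 F [-1.68 -0.12  0.16] T [-0.037  0.13   0.023] op 0.0121 q6 0.3294 jt6 0.102
```

Request:
send_rows(
  targets=[
    [-1,[0,0,0],0.015],
    [-1,[0,0,0],0.01],
    [-1,[0,0,0],0],
    [-1,[0,0,0],0],
  ],
)

```text
t: 14.65
tool_pos: [0.5704, 0.1526, 0.0946]
orientation: [-2.412, -2.013, 0.0]
force: [-2.0, 1.5, 0.6]
opening: 0.0115
```

```bash
python3 r.py
```

```text
t 14.65 pos [0.5704 0.1526 0.0946] yaw 1.3909 F [-2.04  1.46  0.63] T [0.012 0.308 0.012] op 0.0115 q6 0.3544 jt6 0.089
```

Request:
send_rows(
  targets=[
    [-1,[0,0,0],0.015],
    [-1,[0,0,0],0.015],
    [-1,[0,0,0],0],
    [-1,[0,0,0],0],
  ],
)

```text
t: 15.05
tool_pos: [0.5704, 0.1526, 0.0946]
orientation: [-2.442, -1.976, 0.0]
force: [-2.8, 0.2, 1.0]
opening: 0.012
```

```bash
python3 r.py
```

```text
t 15.05 pos [0.5704 0.1526 0.0946] yaw 1.3609 F [-2.76  0.22  1.02] T [-0.029  0.446  0.024] op 0.012 q6 0.3844 jt6 0.103
```

Request:
send_rows(
  targets=[
    [-1,[0,0,0],0.015],
    [-1,[0,0,0],0.01],
    [-1,[0,0,0],0],
    [-1,[0,0,0],0],
  ],
)

```text
t: 15.45
tool_pos: [0.5704, 0.1526, 0.0946]
orientation: [-2.466, -1.946, 0.0]
force: [-3.1, 0.0, 1.9]
opening: 0.012
```

```bash
python3 r.py
```

```text
t 15.45 pos [0.5704 0.1526 0.0946] yaw 1.3359 F [-3.07  0.05  1.89] T [-0.003  0.554  0.097] op 0.012 q6 0.4094 jt6 0.09
```

Request:
send_rows(
  targets=[
    [-1,[0,-0.4,0],0.015],
    [-1,[0,0,0],0.015],
    [-1,[0,0,0],0],
    [-1,[0,0,0],0],
  ],
)

```text
t: 15.85
tool_pos: [0.5703, 0.1526, 0.0946]
orientation: [2.495, 1.908, 0.0]
force: [-1.1, -0.4, -1.1]
opening: 0.0118
```

```bash
python3 r.py
```

```text
t 15.85 pos [0.5703 0.1526 0.0946] yaw 1.3058 F [-1.13 -0.41 -1.08] T [-0.013  0.145  0.042] op 0.0118 q6 0.4397 jt6 0.102
```

Request:
send_rows(
  targets=[
    [-1,[0,0,0],0.012],
    [-1,[0,0,0],0.01],
    [-1,[0,0,0],0],
    [-1,[0,0,0],0],
  ],
)

```text
t: 16.25
tool_pos: [0.5703, 0.1526, 0.0946]
orientation: [2.516, 1.881, 0.0]
force: [-1.0, -1.3, -1.6]
opening: 0.0114
```

```bash
python3 r.py
```

```text
t 16.25 pos [0.5703 0.1526 0.0946] yaw 1.2838 F [-1.   -1.25 -1.6 ] T [-0.103 -0.053  0.001] op 0.0114 q6 0.4617 jt6 0.086
```

Request:
send_rows(
  targets=[
    [-1,[0,0,0],0.015],
    [-1,[0,0,0],0.015],
    [-1,[0,0,0],0],
    [-1,[0,0,0],0],
  ],
)

```text
t: 16.65
tool_pos: [0.5702, 0.1526, 0.0947]
orientation: [2.544, 1.843, 0.0]
force: [0.4, -0.4, -1.4]
opening: 0.0121
```

```bash
python3 r.py
```

```text
t 16.65 pos [0.5702 0.1526 0.0947] yaw 1.2538 F [ 0.45 -0.43 -1.39] T [-0.095 -0.078  0.034] op 0.0121 q6 0.4917 jt6 0.1
```

Request:
send_rows(
  targets=[
    [-1,[0,0,0],0.012],
    [-1,[0,0,0],0.01],
    [-1,[0,0,0],0],
    [-1,[0,0,0],0],
  ],
)

```text
t: 17.05
tool_pos: [0.5702, 0.1526, 0.0946]
orientation: [2.564, 1.815, 0.0]
force: [0.6, 0.2, -1.3]
opening: 0.012
```

```bash
python3 r.py
```

```text
t 17.05 pos [0.5702 0.1526 0.0946] yaw 1.2318 F [ 0.55  0.16 -1.27] T [-0.15  -0.13   0.093] op 0.012 q6 0.5137 jt6 0.086
```

Request:
send_rows(
  targets=[
    [-1,[0,0,0],0.015],
    [-1,[0,0,0],0.015],
    [-1,[0,0,0],0],
    [-1,[0,0,0],0],
  ],
)

```text
t: 17.45
tool_pos: [0.5702, 0.1526, 0.0947]
orientation: [2.591, 1.776, 0.0]
force: [0.1, -0.0, -1.7]
opening: 0.0117
```

```bash
python3 r.py
```

```text
t 17.45 pos [0.5702 0.1526 0.0947] yaw 1.2018 F [ 0.12 -0.01 -1.65] T [-0.116 -0.122  0.031] op 0.0117 q6 0.5437 jt6 0.1
```

Request:
send_rows(
  targets=[
    [-1,[0,0,0],0.012],
    [-1,[0,0,0],0.01],
    [-1,[0,0,0],0],
    [-1,[0,0,0],0],
  ],
)

```text
t: 17.85
tool_pos: [0.5701, 0.1527, 0.0946]
orientation: [-2.611, -1.748, -0.0]
force: [0.9, -0.4, -1.6]
opening: 0.0115
```

```bash
python3 r.py
```

```text
t 17.85 pos [0.5701 0.1527 0.0946] yaw 1.1799 F [ 0.93 -0.41 -1.56] T [-0.108 -0.124  0.055] op 0.0115 q6 0.5656 jt6 0.087
```

Request:
send_rows(
  targets=[
    [-1,[0,0,0],0.015],
    [-1,[0,0,0],0.015],
    [-1,[0,0,0],0],
    [-1,[0,0,0],0],
  ],
)

```text
t: 18.25
tool_pos: [0.5701, 0.1527, 0.0946]
orientation: [-2.636, -1.708, 0.0]
force: [0.7, 0.6, -1.0]
opening: 0.0118
```

```bash
python3 r.py
```

```text
t 18.25 pos [0.5701 0.1527 0.0946] yaw 1.1498 F [ 0.68  0.64 -1.02] T [-0.086 -0.066  0.084] op 0.0118 q6 0.5957 jt6 0.1
```

Request:
send_rows(
  targets=[
    [-1,[0,0,0],0.015],
    [-1,[0,0,0],0.01],
    [-1,[0,0,0],0],
    [-1,[0,0,0],0],
  ],
)

```text
t: 18.65
tool_pos: [0.5701, 0.1527, 0.0947]
orientation: [-2.658, -1.675, 0.0]
force: [0.1, -0.5, -1.2]
opening: 0.0119
```

```bash
python3 r.py
```

```text
t 18.65 pos [0.5701 0.1527 0.0947] yaw 1.1249 F [ 0.11 -0.47 -1.16] T [-0.054 -0.027  0.046] op 0.0119 q6 0.6207 jt6 0.101
```

Request:
send_rows(
  targets=[
    [-1,[0,0,0],0.015],
    [-1,[0,0,0],0.015],
    [-1,[0,0,0],0],
    [-1,[0,0,0],0],
  ],
)

```text
t: 19.05
tool_pos: [0.5701, 0.1527, 0.0947]
orientation: [-2.682, -1.635, 0.0]
force: [-0.9, -0.4, -0.6]
opening: 0.0119
```

```bash
python3 r.py
```

```text
t 19.05 pos [0.5701 0.1527 0.0947] yaw 1.0949 F [-0.87 -0.42 -0.63] T [-0.043  0.076  0.144] op 0.0119 q6 0.6507 jt6 0.18
```

Request:
send_rows(
  targets=[
    [-1,[0,0,0],0.015],
    [-1,[0,0,0],0.01],
    [-1,[0,0,0],0],
    [-1,[0,0,0],0],
  ],
)

```text
t: 19.45
tool_pos: [0.5701, 0.1527, 0.0946]
orientation: [-2.703, -1.602, 0.0]
force: [-0.9, 0.4, -0.4]
opening: 0.012
```

```bash
python3 r.py
```

```text
t 19.45 pos [0.5701 0.1527 0.0946] yaw 1.0699 F [-0.93  0.39 -0.36] T [-0.005  0.076  0.131] op 0.012 q6 0.6756 jt6 0.216
```

Request:
send_rows(
  targets=[
    [-1,[0,0,0],0],
    [-1,[0,0,0],0],
    [-1,[0,0,0],0],
  ],
)

```text
t: 19.75
tool_pos: [0.5701, 0.1527, 0.0946]
orientation: [-2.703, -1.601, -0.0]
force: [-0.7, -0.5, -0.7]
opening: 0.0118
```

```bash
python3 r.py
```

```text
t 19.75 pos [0.5701 0.1527 0.0946] yaw 1.0698 F [-0.68 -0.45 -0.71] T [0.008 0.077 0.231] op 0.0118 q6 0.6757 jt6 0.176
```

Request:
send_rows(
  targets=[
    [-1,[0,0,0],-0.02],
    [-1,[0,0,0],-0.04],
    [-1,[0,0,0],-0.07],
    [-1,[0,0,0],-0.08],
    [-1,[0,0,0],-0.08],
    [-1,[0,0.3,0],-0.08],
    [-1,[0,0,0],-0.08],
    [-1,[0,0,0],-0.07],
    [-1,[0,0,0],-0.05],
    [-1,[0,0,0],-0.04],
    [-1,[0,0,0],-0.02],
    [-1,[0,0,0],0],
  ],
)

```text
t: 20.95
tool_pos: [0.5706, 0.1526, 0.0947]
orientation: [2.073, 2.36, 0.0]
force: [0.9, -0.2, -1.9]
opening: 0.0121
```

```bash
python3 r.py
```

```text
t 20.95 pos [0.5706 0.1526 0.0947] yaw 1.7001 F [ 0.89 -0.25 -1.9 ] T [ 0.001 -0.261 -0.124] op 0.0121 q6 0.0452 jt6 -0.487
```

Request:
send_rows(
  targets=[
    [-1,[0,0,0],-0.015],
    [-1,[0,0,0],-0.015],
    [-1,[0,0,0],0],
    [-1,[0,0,0],0],
  ],
)

```text
t: 21.35
tool_pos: [0.5706, 0.1526, 0.0947]
orientation: [2.038, 2.39, 0.0]
force: [1.7, 0.1, -2.8]
opening: 0.0118
```

```bash
python3 r.py
```

```text
t 21.35 pos [0.5706 0.1526 0.0947] yaw 1.7295 F [ 1.75  0.12 -2.8 ] T [-0.013 -0.433 -0.072] op 0.0118 q6 0.0158 jt6 -0.146
```

Request:
send_rows(
  targets=[
    [-1,[0,0.3,0],-0.01],
    [-1,[0,0,0],-0.01],
    [-1,[0,0,0],0],
    [-1,[0,0,0],0],
  ],
)

```text
t: 21.75
tool_pos: [0.5706, 0.1526, 0.0946]
orientation: [-2.014, -2.411, 0.0]
force: [0.8, -0.8, -2.0]
opening: 0.0116
```

```bash
python3 r.py
```

```text
t 21.75 pos [0.5706 0.1526 0.0946] yaw 1.7497 F [ 0.82 -0.84 -2.  ] T [-0.064 -0.167 -0.12 ] op 0.0116 q6 -0.0044 jt6 -0.175
```

Request:
send_rows(
  targets=[
    [-1,[0,0,0],-0.01],
    [-1,[0,0,0],0],
    [-1,[0,0,0],0],
  ],
)

```text
t: 22.05
tool_pos: [0.5707, 0.1526, 0.0947]
orientation: [-2.002, -2.421, 0.0]
force: [0.3, 0.1, -0.9]
opening: 0.0119
```

```bash
python3 r.py
```

```text
t 22.05 pos [0.5707 0.1526 0.0947] yaw 1.7598 F [ 0.26  0.06 -0.88] T [-0.146 -0.123 -0.199] op 0.0119 q6 -0.0144 jt6 -0.193
```

Request:
send_rows(
  targets=[
    [-1,[0,0,0],-0.005],
    [-1,[0,0,0],0],
    [-1,[0,0,0],0],
    [-1,[0,0,0],0],
  ],
)

```text
t: 22.45
tool_pos: [0.5707, 0.1526, 0.0946]
orientation: [-1.996, -2.426, 0.0]
force: [-0.6, -0.2, -0.5]
opening: 0.012
```

```bash
python3 r.py
```

```text
t 22.45 pos [0.5707 0.1526 0.0946] yaw 1.7648 F [-0.62 -0.17 -0.46] T [-0.179 -0.04  -0.17 ] op 0.012 q6 -0.0194 jt6 -0.172
```

Request:
send_rows(
  targets=[
    [-1,[0,0,0],-0.01],
    [-1,[0,0,0],0],
    [-1,[0,0,0],0],
    [-1,[0,0,0],0],
  ],
)

```text
t: 22.85
tool_pos: [0.5707, 0.1526, 0.0947]
orientation: [-1.984, -2.436, 0.0]
force: [-1.5, -1.2, -0.0]
opening: 0.0118
```

```bash
python3 r.py
```

```text
t 22.85 pos [0.5707 0.1526 0.0947] yaw 1.7747 F [-1.54 -1.24 -0.01] T [-0.242  0.026 -0.196] op 0.0118 q6 -0.0294 jt6 -0.194
```

Request:
send_rows(
  targets=[
    [-1,[0,0,0],0],
    [-1,[0,0,0],0],
  ],
)

```text
t: 23.05
tool_pos: [0.5707, 0.1526, 0.0946]
orientation: [-1.984, -2.436, 0.0]
force: [-1.1, -0.8, -0.3]
opening: 0.012
```

```bash
python3 r.py
```

```text
t 23.05 pos [0.5707 0.1526 0.0946] yaw 1.7748 F [-1.14 -0.84 -0.3 ] T [-0.226  0.041 -0.171] op 0.012 q6 -0.0294 jt6 -0.189
```

Request:
send_rows(
  targets=[
    [-1,[0,0,0],0.02],
    [-1,[0,0,0],0.04],
    [-1,[0,0,0],0.07],
    [-1,[0,0,0],0.09],
    [-1,[0,0,0],0.09],
    [-1,[0,-0.5,0],0.09],
    [-1,[0,0,0],0.09],
    [-1,[0,0,0],0.07],
    [-1,[0,0,0],0.05],
    [-1,[0,0,0],0.04],
    [-1,[0,0,0],0.02],
    [-1,[0,0,0],0],
  ],
)

```text
t: 24.25
tool_pos: [0.5701, 0.1527, 0.0946]
orientation: [-2.674, -1.648, 0.0]
force: [-1.6, -0.5, -0.3]
opening: 0.0118
```

```bash
python3 r.py
```

```text
t 24.25 pos [0.5701 0.1527 0.0946] yaw 1.1046 F [-1.64 -0.49 -0.28] T [-0.138  0.208  0.099] op 0.0118 q6 0.641 jt6 0.526
```

Request:
send_rows(
  targets=[
    [-1,[0,0,0],0.015],
    [-1,[0,0,0],0.015],
    [-1,[0,0,0],0],
    [-1,[0,0,0],0],
  ],
)

```text
t: 24.65
tool_pos: [0.5701, 0.1527, 0.0946]
orientation: [-2.698, -1.608, 0.0]
force: [-2.4, -1.0, 0.6]
opening: 0.0119
```

```bash
python3 r.py
```

```text
t 24.65 pos [0.5701 0.1527 0.0946] yaw 1.0751 F [-2.37 -1.    0.62] T [-0.123  0.299  0.11 ] op 0.0119 q6 0.6705 jt6 0.196
```

Request:
send_rows(
  targets=[
    [-1,[0,-0.3,0],0.015],
    [-1,[0,0,0],0],
    [-1,[0,0,0],0],
    [-1,[0,0,0],0],
    [-1,[0,0,0],0],
  ],
)

```text
t: 25.15
tool_pos: [0.5701, 0.1528, 0.0946]
orientation: [2.711, 1.588, 0.0]
force: [-0.2, -2.1, -1.2]
opening: 0.0115
```

```bash
python3 r.py
```

```text
t 25.15 pos [0.5701 0.1528 0.0946] yaw 1.0598 F [-0.17 -2.13 -1.21] T [-0.342 -0.075  0.232] op 0.0115 q6 0.686 jt6 0.175
```

Request:
send_rows(
  targets=[
    [-1,[0,0,0],0.01],
    [-1,[0,0,0],0],
    [-1,[0,0,0],0],
    [-1,[0,0,0],0],
  ],
)

```text
t: 25.55
tool_pos: [0.57, 0.1528, 0.0946]
orientation: [2.719, 1.574, 0.0]
force: [0.2, -1.6, -1.9]
opening: 0.0117
```

```bash
python3 r.py
```

```text
t 25.55 pos [0.57   0.1528 0.0946] yaw 1.0498 F [ 0.17 -1.58 -1.93] T [-0.338 -0.223  0.242] op 0.0117 q6 0.6961 jt6 0.2
```

Request:
send_rows(
  targets=[
    [-1,[0,0,0],-0.02],
    [-1,[0,0,0],-0.04],
    [-1,[0,0,0],-0.07],
    [-1,[0,0,0],-0.09],
    [-1,[0,0,0],-0.09],
    [-1,[0,0.7,0],-0.09],
    [-1,[0,0,0],-0.09],
    [-1,[0,0,0],-0.07],
    [-1,[0,0,0],-0.05],
    [-1,[0,0,0],-0.04],
    [-1,[0,0,0],-0.02],
    [-1,[0,0,0],0],
  ],
)

```text
t: 26.75
tool_pos: [0.5706, 0.1527, 0.0946]
orientation: [-2.05, -2.381, 0.0]
force: [1.1, -1.7, -1.6]
opening: 0.0115
```

```bash
python3 r.py
```

```text
t 26.75 pos [0.5706 0.1527 0.0946] yaw 1.7201 F [ 1.06 -1.68 -1.57] T [-0.456 -0.141 -0.054] op 0.0115 q6 0.0253 jt6 -0.479
```

Request:
send_rows(
  targets=[
    [-1,[0,0,0],-0.015],
    [-1,[0,0,0],-0.015],
    [-1,[0,0,0],0],
    [-1,[0,0,0],0],
  ],
)

```text
t: 27.15
tool_pos: [0.5707, 0.1527, 0.0947]
orientation: [2.014, 2.411, 0.0]
force: [1.2, -1.4, -1.8]
opening: 0.012
```

```bash
python3 r.py
```

```text
t 27.15 pos [0.5707 0.1527 0.0947] yaw 1.7496 F [ 1.19 -1.37 -1.84] T [-0.39  -0.233 -0.034] op 0.012 q6 -0.0041 jt6 -0.089
```

Request:
send_rows(
  targets=[
    [-1,[0,0,0],-0.015],
    [-1,[0,0,0],-0.015],
    [-1,[0,0,0],0],
    [-1,[0,0,0],0],
  ],
)

```text
t: 27.55
tool_pos: [0.5707, 0.1527, 0.0946]
orientation: [1.978, 2.441, 0.0]
force: [1.2, -1.9, -1.9]
opening: 0.0122
```

```bash
python3 r.py
```

```text
t 27.55 pos [0.5707 0.1527 0.0946] yaw 1.7797 F [ 1.22 -1.94 -1.91] T [-0.438 -0.279 -0.023] op 0.0122 q6 -0.0343 jt6 -0.093
```

Request:
send_rows(
  targets=[
    [-1,[0,0,0],-0.01],
    [-1,[0,0,0],-0.005],
    [-1,[0,0,0],0],
    [-1,[0,0,0],0],
  ],
)

```text
t: 27.95
tool_pos: [0.5707, 0.1527, 0.0947]
orientation: [1.959, 2.456, 0.0]
force: [0.7, -2.2, -0.7]
opening: 0.0117
```

```bash
python3 r.py
```

```text
t 27.95 pos [0.5707 0.1527 0.0947] yaw 1.7947 F [ 0.72 -2.19 -0.66] T [-0.43  -0.351 -0.053] op 0.0117 q6 -0.0493 jt6 -0.066
```

Request:
send_rows(
  targets=[
    [-1,[0,0,0],-0.015],
    [-1,[0,0,0],-0.015],
    [-1,[0,0,0],0],
    [-1,[0,0,0],0],
  ],
)

```text
t: 28.35
tool_pos: [0.5707, 0.1527, 0.0947]
orientation: [1.922, 2.485, 0.0]
force: [1.1, -1.9, -2.2]
opening: 0.0115
```

```bash
python3 r.py
```

```text
t 28.35 pos [0.5707 0.1527 0.0947] yaw 1.8248 F [ 1.13 -1.89 -2.19] T [-0.434 -0.402  0.002] op 0.0115 q6 -0.0793 jt6 -0.095
```

Request:
send_rows(
  targets=[
    [-1,[0,0,0],-0.015],
    [-1,[0,0,0],-0.015],
    [-1,[0,0,0],0],
    [-1,[0,0,0],0],
  ],
)

```text
t: 28.75
tool_pos: [0.5707, 0.1527, 0.0947]
orientation: [1.885, 2.513, 0.0]
force: [1.5, -2.4, -2.5]
opening: 0.0118
```

```bash
python3 r.py
```

```text
t 28.75 pos [0.5707 0.1527 0.0947] yaw 1.8548 F [ 1.47 -2.45 -2.46] T [-0.378 -0.513  0.006] op 0.0118 q6 -0.1093 jt6 -0.095
```

Request:
send_rows(
  targets=[
    [-1,[0,0.3,0],-0.02],
    [-1,[0,0,0],-0.02],
    [-1,[0,0,0],-0.015],
    [-1,[0,0,0],0],
    [-1,[0,0,0],0],
  ],
)

```text
t: 29.25
tool_pos: [0.5708, 0.1527, 0.0947]
orientation: [-1.815, -2.564, 0.0]
force: [-0.1, -1.8, -0.6]
opening: 0.012
```

```bash
python3 r.py; python3 - <<'E'
from plant import optics
import cv2
d=optics.read_camera("scene")
cv2.imwrite("pics/s3.png",cv2.resize(d["color"][130:290,110:310],None,fx=3.5,fy=3.5)[:,:,::-1])
E
```

```text
t 29.25 pos [0.5708 0.1527 0.0947] yaw 1.9097 F [-0.11 -1.81 -0.56] T [-0.53  -0.133 -0.016] op 0.012 q6 -0.1642 jt6 -0.094
```

View pics/s3.png

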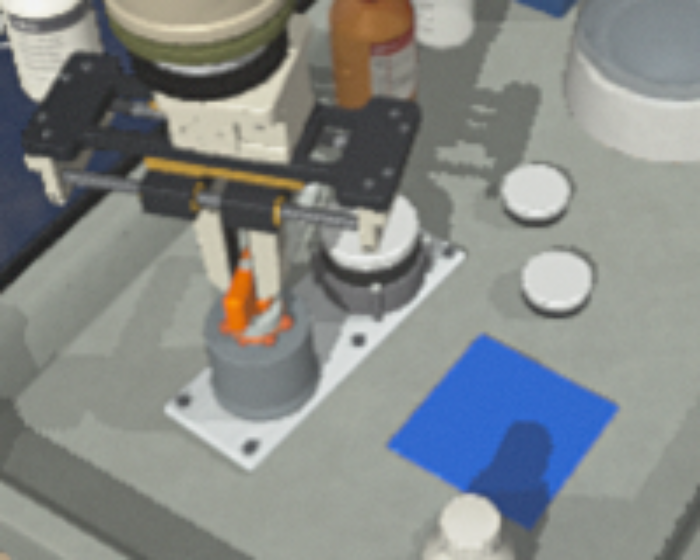

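Request:
send_rows(
  targets=[
    [-1,[0,0,0],-0.02],
    [-1,[0,0,0],-0.02],
    [-1,[0,0,0],-0.02],
    [-1,[0,0,0],0],
    [-1,[0,0,0],0],
  ],
)

```text
t: 29.8
tool_pos: [0.5709, 0.1528, 0.0946]
orientation: [-1.737, -2.617, 0.0]
force: [-0.8, -3.4, -0.9]
opening: 0.0121
```

```bash
python3 r.py
```

```text
t 29.8 pos [0.5709 0.1528 0.0946] yaw 1.9697 F [-0.83 -3.38 -0.94] T [-0.532 -0.079 -0.053] op 0.0121 q6 -0.2242 jt6 -0.107
```

Request:
send_rows(
  targets=[
    [-1,[0,0,0],-0.02],
    [-1,[0,0,0],-0.02],
    [-1,[0,0,0],-0.02],
    [-1,[0,0,0],0],
    [-1,[0,0,0],0],
  ],
)

```text
t: 30.3
tool_pos: [0.5709, 0.1528, 0.0946]
orientation: [1.658, 2.668, -0.0]
force: [0.1, -2.7, -0.5]
opening: 0.0122
```

```bash
python3 r.py
```

```text
t 30.3 pos [0.5709 0.1528 0.0946] yaw 2.0297 F [ 0.11 -2.75 -0.5 ] T [-0.454 -0.111 -0.083] op 0.0122 q6 -0.2842 jt6 -0.107
```

Request:
send_rows(
  targets=[
    [-1,[-0.4,0,0],-0.03],
    [-1,[0,0,0],-0.05],
    [-1,[0,0,0],-0.07],
    [-1,[0,0,0],-0.08],
    [-1,[0,0,0],-0.08],
    [-1,[0,0,0],-0.08],
    [-1,[0,0,0],-0.07],
    [-1,[0,0,0],-0.05],
    [-1,[0,0,0],-0.03],
    [-1,[0,0,0],-0.02],
    [-1,[0,0,0],0],
    [-1,[0,0,0],0],
  ],
)

```text
t: 31.5
tool_pos: [0.5713, 0.1529, 0.0947]
orientation: [0.857, 3.022, 0.001]
force: [2.6, 3.7, -3.4]
opening: 0.0118
```

```bash
python3 r.py
```

```text
t 31.5 pos [0.5713 0.1529 0.0947] yaw 2.5891 F [ 2.56  3.69 -3.36] T [ 0.546 -0.613 -0.03 ] op 0.0118 q6 -0.8441 jt6 -0.096
```

Request:
send_rows(
  targets=[
    [-1,[0,0,0],-0.02],
    [-1,[0,0,0],-0.02],
    [-1,[0,0,0],0],
    [-1,[0,0,0],0],
  ],
)

```text
t: 31.9
tool_pos: [0.5713, 0.1529, 0.0947]
orientation: [0.794, 3.039, 0.001]
force: [3.1, 4.2, -3.3]
opening: 0.0118
```

```bash
python3 r.py
```

```text
t 31.9 pos [0.5713 0.1529 0.0947] yaw 2.6307 F [ 3.14  4.22 -3.32] T [ 0.73  -0.72  -0.033] op 0.0118 q6 -0.8858 jt6 -0.075
```

Request:
send_rows(
  targets=[
    [-1,[0,0.5,0],-0.015],
    [-1,[0,0,0],-0.015],
    [-1,[0,0,0],0],
    [-1,[0,0,0],0],
  ],
)

```text
t: 32.3
tool_pos: [0.5713, 0.1529, 0.0947]
orientation: [-0.749, -3.051, -0.0]
force: [1.7, 3.2, -3.3]
opening: 0.012
```

```bash
python3 r.py
```

```text
t 32.3 pos [0.5713 0.1529 0.0947] yaw 2.6599 F [ 1.69  3.23 -3.25] T [ 0.649 -0.503 -0.037] op 0.012 q6 -0.9144 jt6 -0.1
```

Request:
send_rows(
  targets=[
    [-1,[0,0,0],-0.015],
    [-1,[0,0,0],-0.015],
    [-1,[0,0,0],0],
    [-1,[0,0,0],0],
  ],
)

```text
t: 32.7
tool_pos: [0.5713, 0.1529, 0.0947]
orientation: [-0.704, -3.062, -0.0]
force: [2.2, 4.6, -2.7]
opening: 0.0119
```

```bash
python3 r.py
```

```text
t 32.7 pos [0.5713 0.1529 0.0947] yaw 2.6898 F [ 2.18  4.57 -2.7 ] T [ 0.791 -0.475 -0.05 ] op 0.0119 q6 -0.9442 jt6 -0.102
```

Request:
send_rows(
  targets=[
    [-1,[0,0.3,0],-0.01],
    [-1,[0,0,0],-0.01],
    [-1,[0,0,0],0],
    [-1,[0,0,0],0],
  ],
)

```text
t: 33.1
tool_pos: [0.5714, 0.153, 0.0947]
orientation: [-0.673, -3.068, 0.0]
force: [-0.0, 2.3, -1.0]
opening: 0.0119
```

```bash
python3 r.py
```

```text
t 33.1 pos [0.5714 0.153  0.0947] yaw 2.7097 F [-0.02  2.26 -1.05] T [ 0.517 -0.26  -0.041] op 0.0119 q6 -0.9638 jt6 -0.148
```

Request:
send_rows(
  targets=[
    [-1,[0,0,0],-0.015],
    [-1,[0,0,0],0],
    [-1,[0,0,0],0],
  ],
)

```text
t: 33.4
tool_pos: [0.5714, 0.153, 0.0946]
orientation: [-0.65, -3.073, 0.0]
force: [0.7, 1.7, -0.6]
opening: 0.0122
```

```bash
python3 r.py
```

```text
t 33.4 pos [0.5714 0.153  0.0946] yaw 2.7247 F [ 0.74  1.71 -0.57] T [ 0.424 -0.159 -0.203] op 0.0122 q6 -0.9788 jt6 -0.209
```

Request:
send_rows(
  targets=[
    [-1,[0,0,0],0.02],
    [-1,[0,0,0],0.015],
    [-0.5,[0,0,0],0],
    [0,[0,0,0],0],
    [0.5,[0,0,0],0],
    [1,[0,0,-10],0],
    [1,[0,0,-30],0],
    [1,[0,0,-30],0],
    [1,[0,0,-30],0.14],
    [1,[0,0,0],0.14],
    [1,[0,0,0],0.14],
    [1,[0,0,0],0.14],
  ],
)

```text
t: 34.6
tool_pos: [0.5719, 0.1531, 0.1961]
orientation: [1.53, 2.743, 0.001]
force: [-0.9, -1.3, -0.4]
opening: 0.0874
```

Request:
send_rows(
  targets=[
    [1,[0,0,0],0.14],
    [1,[0,0,0],0.14],
    [1,[0,0,0],0.14],
    [1,[0,0,0],0.14],
    [1,[0,0,0],0.09],
    [1,[-20,0,0],0],
    [1,[0,0,0],0],
    [1,[0,0,0],0],
  ],
)

```text
t: 35.4
tool_pos: [0.5699, 0.1331, 0.1954]
orientation: [2.321, 2.117, 0.001]
force: [-0.5, -0.1, 0.1]
opening: 0.0934
```

```bash
python3 r.py; python3 - <<'E'
from plant import optics
import cv2,numpy as np
d=optics.read_camera("wrist");e=optics.read_camera("scene");f=optics.read_camera("top")
np.savez("w4.npz",**d);np.savez("s4.npz",**e);np.savez("t4.npz",**f)
cv2.imwrite("pics/w4.png",d["color"][:,:,::-1])
cv2.imwrite("pics/s4.png",cv2.resize(e["color"][130:290,110:310],None,fx=3.5,fy=3.5)[:,:,::-1])
E
```

```text
t 35.4 pos [0.5699 0.1331 0.1954] yaw 1.4792 F [-0.52 -0.07  0.06] T [-0.064 -0.127  0.016] op 0.0934 q6 0.2334 jt6 -0.078
```

View pics/w4.png

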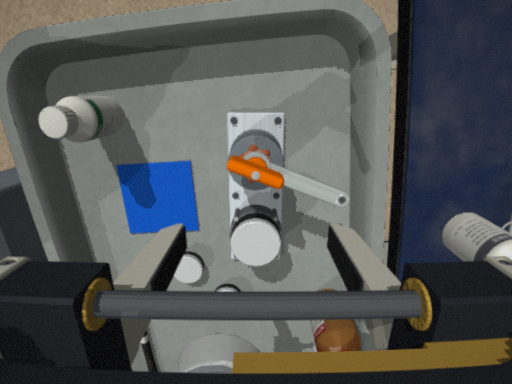

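View pics/s4.png

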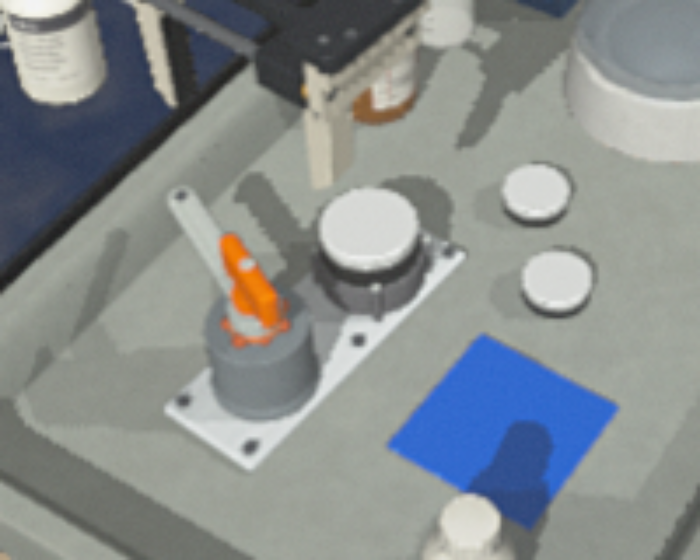

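```bash
python3 - <<'E'
from h import *
L=lambda n:dict(np.load(n))
w,s,t=L("w4.npz"),L("s4.npz"),L("t4.npz")
a=toplane(w,[256,176],.113)[0];b=toplane(w,[342,199.5],.077)[0];print("screw",a,"tip",b,"ang",np.arctan2(*(b-a)[[1,0]])+1.6616)
# mat
for n,d,roi in(("w",w,(155,240,110,205)),("s",s,(220,285,215,295)),("t",t,(210,262,195,245))):
    hsv=cv2.cvtColor(d["color"],cv2.COLOR_RGB2HSV);m=((hsv[...,0]>100)&(hsv[...,0]<130)&(hsv[...,1]>150)).astype(np.uint8)
    r=np.zeros_like(m);r[roi[0]:roi[1],roi[2]:roi[3]]=1;m&=r
    c=max(cv2.findContours(m,0,cv2.CHAIN_APPROX_NONE)[0],key=cv2.contourArea).reshape(-1,2)
    p=toplane(d,c,.003)[:,:2];rc=cv2.minAreaRect((p*1000).astype(np.float32));print(n,"mat",rc)
for n,d,g in(("w",w,(256,240)),("s",s,(110+370/3.5,130+228/3.5)),("t",t,(234,182))):
    hsv=cv2.cvtColor(d["color"],cv2.COLOR_RGB2HSV);m=((hsv[...,1]<30)&(hsv[...,2]>195)).astype(np.uint8)
    k,lab,st,ce=cv2.connectedComponentsWithStats(m);l=lab[int(g[1]),int(g[0])]
    c=max(cv2.findContours((lab==l).astype(np.uint8),0,cv2.CHAIN_APPROX_NONE)[0],key=cv2.contourArea).reshape(-1,2)
    p=toplane(d,c,.06)[:,:2];print(n,"case",st[l],cv2.minEnclosingCircle((p*1000).astype(np.float32)))
E
```

```text
screw [0.57149326 0.15103061 0.113     ] tip [0.66087533 0.10705914 0.077     ] ang 1.2044134400762183
w mat ((433.4134521484375, 104.02155303955078), (99.05799102783203, 99.26261901855469), 87.62371063232422)
s mat ((430.0278625488281, 107.25625610351562), (98.2389907836914, 97.92716979980469), 87.75203704833984)
t mat ((432.88848876953125, 67.33476257324219), (23.99807357788086, 95.10147857666016), 88.50695037841797)
w case [232 222  46  41 601] ((561.1409301757812, 54.68267059326172), 28.65493392944336)
s case [202 184  27  23 483] ((557.1022338867188, 60.21612548828125), 32.5439338684082)
t case [222 171  24  23 430] ((561.8070068359375, 54.06890106201172), 30.1191463470459)
```

Request:
send_rows(
  targets=[
    [1,[-25,-1.5,0],0],
    [1,[-40,0,0],0],
    [1,[-14,0,20],0],
    [1,[0,0,40],0],
    [1,[0,0,40],0],
    [1,[0,0,30],0],
    [1,[0,0,14],0],
    [1,[0,0,0],0],
  ],
  newtons=15,
)

```text
t: 36.35
tool_pos: [0.5593, 0.055, 0.0485]
orientation: [-2.318, -2.117, 0.005]
force: [-0.2, -0.2, 1.0]
opening: 0.0935
```

```bash
python3 r.py
```

```text
t 36.35 pos [0.5593 0.055  0.0485] yaw 1.4803 F [-0.21 -0.18  1.05] T [-0.077 -0.034 -0.001] op 0.0935 q6 0.0972 jt6 0.005
```

Request:
send_rows(
  targets=[
    [1,[0,1.5,2],0],
    [0.4,[0,0,0],0],
    [0.2,[0,0,0],0],
    [0,[0,0,0],0],
    [-0.5,[0,0,0],0],
    [-0.5,[0,0,0],0],
    [-0.5,[0,0,0],0],
  ],
  newtons=15,
)

```text
t: 37.05
tool_pos: [0.5627, 0.0545, 0.0491]
orientation: [2.32, 2.118, 0.001]
force: [-0.8, 0.5, 3.9]
opening: 0.0605
```

```bash
python3 r.py
```

```text
t 37.05 pos [0.5627 0.0545 0.0491] yaw 1.4798 F [-0.82  0.52  3.86] T [-0.061  0.219  0.042] op 0.0605 q6 0.0969 jt6 -0.001
```

Request:
send_rows(
  targets=[
    [-0.5,[0,0,0],0],
    [-0.5,[0,0,0],0],
    [-0.5,[0,0,-3],0],
    [-0.5,[0,0,-8],0],
    [-0.5,[0,0,-15],0],
    [-0.5,[0,0,-20],0],
    [-0.5,[0,0,-15],0],
    [-0.5,[0,0,0],0],
    [-0.5,[0,0,0],0],
  ],
  newtons=20,
)

```text
t: 37.95
tool_pos: [0.5629, 0.0545, 0.1102]
orientation: [2.32, 2.118, 0.002]
force: [-0.1, -0.4, -2.1]
opening: 0.0599
```

```bash
python3 r.py; python3 - <<'E'
from plant import optics
import cv2,numpy as np
d=optics.read_camera("wrist");e=optics.read_camera("scene")
cv2.imwrite("pics/w5.png",np.hstack([cv2.resize(d["color"],(400,300)),cv2.resize(e["color"][130:290,110:310],(400,300))])[:,:,::-1])
E
```

```text
t 37.95 pos [0.5629 0.0545 0.1102] yaw 1.4798 F [-0.08 -0.39 -2.13] T [-0.099 -0.126 -0.033] op 0.0599 q6 0.0969 jt6 0.001
```

View pics/w5.png

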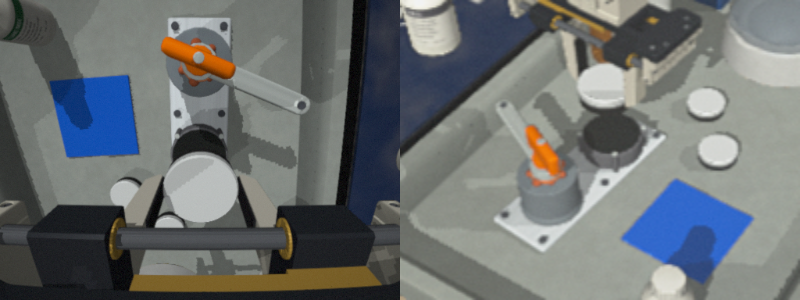

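Request:
send_rows(
  targets=[
    [-0.5,[5,-20,0],0],
    [-0.5,[10,-35,0],0],
    [-0.5,[11,-40,0],0],
    [-0.5,[9,-30,0],0],
    [-0.5,[3,-9,20],0],
    [-0.5,[0,0,30],0],
    [-0.5,[0,0,25],0],
    [-0.5,[0,0,10],0],
    [-0.5,[0,0,3],0],
    [-0.5,[0,0,0],0],
    [-0.5,[0,0,0],0],
  ],
)

```text
t: 39.15
tool_pos: [0.4335, 0.1046, 0.0227]
orientation: [2.32, 2.117, 0.002]
force: [0.7, -0.4, 0.0]
opening: 0.0603
```

```bash
python3 r.py
```

```text
t 39.15 pos [0.4335 0.1046 0.0227] yaw 1.4797 F [ 0.72 -0.4   0.04] T [-0.044 -0.062 -0.012] op 0.0603 q6 0.2128 jt6 -0.001
```

Request:
send_rows(
  targets=[
    [-0.5,[0,0,3],0],
    [-0.5,[0,0,2],0],
    [-0.5,[0,0,1],0],
    [-0.5,[0,0,0],0],
    [-0.5,[0,0,0],0],
  ],
)

```text
t: 39.65
tool_pos: [0.4328, 0.1046, 0.0161]
orientation: [2.32, 2.118, 0.001]
force: [-1.8, -0.4, 4.3]
opening: 0.0603
```

```bash
python3 r.py
```

```text
t 39.65 pos [0.4328 0.1046 0.0161] yaw 1.4798 F [-1.8  -0.4   4.29] T [-0.114  0.273 -0.02 ] op 0.0603 q6 0.2128 jt6 -0.008
```

Request:
send_rows(
  targets=[
    [0.4,[0,0,0],0],
    [0.4,[0,0,0],0],
    [0.8,[0,0,0],0],
    [1,[0,0,0],0],
    [1,[0,0,-5],0],
    [1,[0,0,-20],0],
    [1,[0,0,-40],0],
    [1,[0,0,-40],0],
    [1,[0,0,-40],0],
    [1,[0,0,-30],0],
    [1,[-30,0,0],0],
    [1,[0,0,0],0],
  ],
)

```text
t: 40.85
tool_pos: [0.4305, 0.0729, 0.1924]
orientation: [2.319, 2.115, 0.003]
force: [-0.2, 0.7, 0.6]
opening: 0.0928
```

Request:
send_rows(
  targets=[
    [1,[-40,0,0],0],
    [1,[-40,0,0],0],
    [1,[-40,0,0],0],
    [1,[-30,0,0],0],
    [1,[0,0,0],0],
    [1,[0,0,0],0],
  ],
)

```text
t: 41.45
tool_pos: [0.4159, -0.0747, 0.1903]
orientation: [-2.322, -2.115, -0.0]
force: [0.3, -0.4, -0.4]
opening: 0.0932
```

```bash
python3 r.py; python3 - <<'E'
from plant import optics
from h import *
w=optics.read_camera("wrist");s=optics.read_camera("scene");t=optics.read_camera("top")
cv2.imwrite("pics/f.png",np.vstack([np.hstack([cv2.resize(x["color"],(400,300)) for x in (s,t)]),np.hstack([cv2.resize(w["color"],(400,300)),cv2.resize(s["color"][150:310,130:330],(400,300))])])[:,:,::-1])
np.savez("tf.npz",**t);np.savez("sf.npz",**s);np.savez("wf.npz",**w)
for n,d,g in(("s",s,None),("t",t,None)):
    g=proj(d,[.433,.1045,.027])[0];print(n,g)
    hsv=cv2.cvtColor(d["color"],cv2.COLOR_RGB2HSV);m=((hsv[...,1]<40)&(hsv[...,2]>170)).astype(np.uint8)
    k,lab,st,ce=cv2.connectedComponentsWithStats(m);l=lab[int(g[1]),int(g[0])]
    c=max(cv2.findContours((lab==l).astype(np.uint8),0,cv2.CHAIN_APPROX_NONE)[0],key=cv2.contourArea).reshape(-1,2)
    print(st[l],cv2.minEnclosingCircle((toplane(d,c,.027)[:,:2]*1000).astype(np.float32)))
E
```

```text
t 41.45 pos [ 0.4159 -0.0747  0.1903] yaw 1.4776 F [ 0.28 -0.42 -0.39] T [-0.005 -0.02  -0.025] op 0.0932 q6 -0.2064 jt6 -0.193
s [253.22063573 243.04690349]
[240 233  29  26 586] ((429.2525634765625, 108.8310775756836), 32.27839660644531)
t [218.14206932 236.13923345]
[207 224  24  24 442] ((433.9787902832031, 102.93547821044922), 30.024066925048828)
```

View pics/f.png

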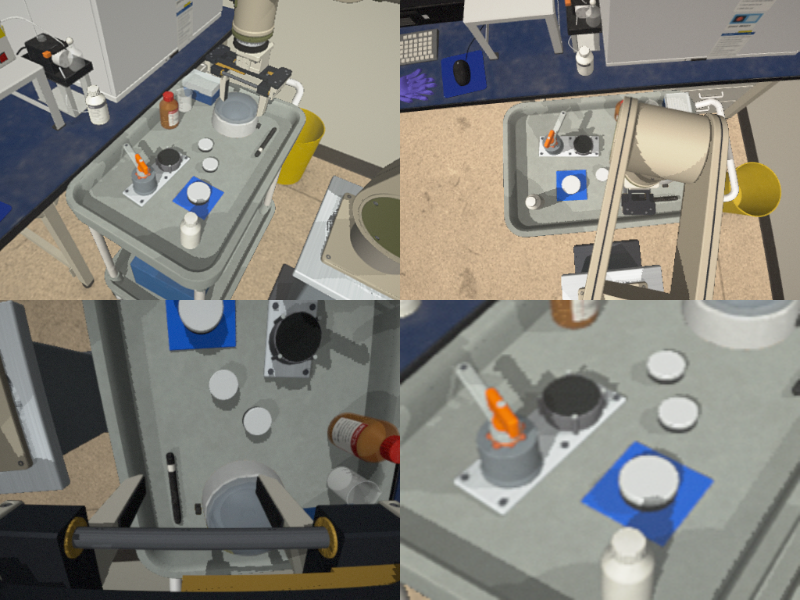

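```bash
python3 - <<'E'
from plant import ticket
print(ticket.close_job())
E
```

```text
the job is handed in; nothing more can be done
None
```

The job is done and handed in at about 41.5 s of the 69 s allowed; the hand-in gave no verdict.

- **Knob:** I rocked it between its binds, near +0.23 rad counter-clockwise and −0.37 rad clockwise. Readings taken once the knob had settled stayed at roughly 0.25 N m or less, against 0.4 N m for wringing off the neck. After two rocks it turned freely counter-clockwise, and I turned it on until the stop pushed back with about 0.2 N m. The wrist camera then put the hold-down arm at about 1.20 rad, fully clear, with the knob intact.
- **Case:** I gripped it across its diameter (60.5 mm measured), lifted it off the seat and set it flat on the blue mat. It is within about 2 mm of the mat's centre in both fixed cameras, judged against the mat as each saw it. I let go and drew the arm back, and the force read about zero.
- **Bystanders:** In the last pictures the bottles, beaker and marker look as they were. I did not measure their positions again.

Two checks disagreed:
- **Camera positions:** The scene camera placed points about 4–5 mm away from the top and wrist cameras, so I mostly went by those two and by contact.
- **First grasp:** The first closing on the knob stopped at 22.6 mm, apparently on the hub. I opened the gripper, went up 6 mm and took the wing properly at about 12 mm.

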